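Undo the swing bolt of a polishing tub

TASK

Unclamp the lid of the polishing tub: unscrew the wing nut until it is clear of the raised lips of the lug but still on its bolt, then swing the hinged bolt out of the slot and lay it down until it bears on the rubber rest in front of the tub. Be gentle: do not pull the nut against the lips, and only press the bolt lightly onto the rest, stopping by feel; leave the other things where they are.

Things in the scene. Friction and masses are not known exactly. Their poses are not given: they have to be found in the camera images.
- tub: Fixed grey polishing tub, 220 (x) x 260 (y) x 125 mm tall, with an aluminium lid 230 x 270 mm whose top is 139 mm above the bench. Origin: centre of the underside; x points from its front to its back (the front, with the bolt, faces away from the robot), z up.
- lug: Slotted aluminium lug at the middle of the lid's front edge, fixed: two tines with a 13 mm slot between, open to the front, 50 mm wide in all. Origin: on the axis of the upright bolt at the height of the seat (140 mm above the bench); axes as the tub's. Each tine ends in a lip, 13 to 19 mm in front of the origin, that rises 4 mm above the seat and holds the collar of a tight nut.
- bolt_hinge (a point): Centre of the hinge pin of the bolt, fixed to the tub at tub x = -132, y = 0, z = 75 mm; axes as the tub's. The bolt swings about this point's y axis, towards tub -x and down.
- bolt (a joint): Swing of the steel eyebolt (10 mm shank, end 92 mm from the pin) about the hinge pin: 0 upright in the slot, grows as it swings out to the front and down, pi/2 level. It starts upright. The hinge is stiff (about 0.22 N m): the bolt stays where it is left and must be pushed all the way. It can swing clear of the lips only when joint nut is above about 2.5.
- nut (a joint): Turn of the brass wing nut on the bolt, rad: 0 screwed right down with its wings crosswise (along tub y); grows as it is turned anticlockwise seen from above, rising 14 mm a turn (2.23 mm a rad; steep quick-release thread); a pin stops it at 4.7. It starts between 0.1 and 1.0. Takes about 0.12 N m. At pi the wings are crosswise again. It rises as it turns.
- nut_grip (a point): Middle of the wings of the nut, on the bolt's axis, 89 mm from the hinge pin when joint nut is 0. The two wings form a bar 12 mm thick (x of this point), about 50 mm long (y), from 16 mm below this point to 14 mm above it; below it is a round collar 22 mm across and 8 mm high. z points along the bolt, away from the hinge.
- rest: Fixed rest in front of the tub, on a flat steel tongue; origin on the bench under its post, about 50 mm in front of the hinge pin. On the post sits a round rubber knob 20 mm across for the bolt's shank. The height of the knob is set by hand and is not measured: its top is 52 to 75 mm above the bench, so the bolt comes to bear on it between about 1.45 and 1.95 rad. The knob is springy (4 N a mm, 10 mm at most). A push of 5 N at the wings loads it with about 10 N.
- can: upright red tin can, 66 mm across, 170 mm tall, standing beside the tub; leave alone; origin: centre of its underside
- wrench: steel wrench lying flat on the bench near the tub; leave alone; origin on its underside
- tin: open metal cup, 70 mm across, 60 mm tall, beside the tub; leave alone; origin: centre of its underside
- collar: steel ring, 44 mm outside, 28 mm inside, 8 mm thick, lying on the lid; leave alone; origin: centre of its underside
Mind the look-alikes: they are no part of the job. Of the things that look like the rest, take the one that is farthest to the robot's left at the start.

How it is judged (in metres and radians):
On the way, in this order (a step that is already met when the one before it is completed fails the run):
1. the wing nut is unscrewed clear of the lips (joint nut over 2.2) with the bolt still in the slot (value of joint nut above 2.2 rad and value of joint bolt below 0.2 rad), for 0.1 s.
2. the bolt is swung out of the slot (over 0.6 rad) (value of joint bolt above 0.6 rad), for 0.1 s.
At the end, for the whole second after the job is handed in: the bolt lies out of the slot, at rest, and bears on the rubber rest with more than 0.3 N (swing over 1.38 rad), the nut still unscrewed by more than 2 rad (value of joint bolt above 1.38 rad and value of joint nut above 2 rad and contact force between rest and anything else above 0.3 N and velocity of joint bolt between -0.05 and 0.05 rad/s); the robot touches nothing.
It fails at once if a bystander (can, wrench, tin or ring) is shifted more than 20 mm (distance of any of can, wrench, tin, collar from where it was at the start of the episode above 0.02 m).
It fails at once if the lug or its lips are forced (by nut, bolt or robot) with more than 25 N (contact force between lug and anything else above 25 N).
It fails at once if the rubber rest is pressed with more than 24 N (contact force between rest and anything else above 24 N).
It also fails if it takes over 70 s, if anything falls off the work surface, if the arm or the gripper's body presses on something with over 40 N, if the wrist force passes 120 N, or if a joint passes its speed limit or range.

ROBOT

A 6-joint arm with a two-finger parallel gripper is mounted at the origin on the work surface. World frame = base frame: x ahead of the robot, y to its left, z up, the work surface at z = 0. Lengths are in mm, angles in rad, forces in N, time in s.
With the tool pointing down it reaches from about 300 to 775 mm from the base axis. Payload 14.6 kg.
Tool frame: the origin (TCP) lies at the very end of the fingers, on their centre line; the grasp point (between the pads) lies 19 mm behind it; z points along the fingers, y is the direction in which the jaws open and shut (so a half turn about z gives the same grasp; the last joint's range is limited). The gripper opens to 94 mm and grips with 3 to 60 N. Pads are 16 mm wide; open, the fingers measure 119 mm over their backs; the gripper's body (75 mm by 177 mm) begins 78 mm behind the grasp point.
Start: joints at [1.106, 0.3, 1.521, -0, 1.321, -0.067], TCP at [213.062, 507.044, 205.446] pointing down, gripper open.
Joint ranges: [-3.03, 3.03], [-0.79, 2.21], [0.23, 2.52], [-1.04, 4.18], [0, 3.07], [-2.55, 2.55]. Speed limits (rad/s): [2.22, 2.22, 2.57, 3.14, 3.14, 3.14].

INTERFACE

Orientations are given as [roll, pitch, yaw] about the fixed x, y, z axes, in that order (R = Rz(yaw) Ry(pitch) Rx(roll)).
In Python, from cell import manip gives the robot as it stands.
- The arm moves only by the shell command python3 -m inch 'ROWS' [FORCE]. ROWS is a JSON object of lists of equal length, an entry for each row: "grip": the opening, from -1 (shut) to 1 (fully open), so that 0 is half open; "travel": the shift along the world's x, y, z in cm, a list of three; "turn": the turn, a rotation vector about the world's x, y, z in degrees, a list of three. A call has 1 to 10 rows; each row is the pose to reach, as a shift and turn from the pose measured when the call began; what a row does not reach only later rows make up. A row lasts 1/8 s, in which the tool goes at most 62.5 mm and 10.7 degrees, less where a joint would pass 70% of its speed; a pose out of reach is approached as far as the arm can. A call with a gripper value outside its range is refused whole. The fingers move at their own pace and stop on an object; FORCE is the grip in N (left out, the last holds). Time passes only in rows, so rows that repeat a pose let the fingers close. It gives the time, the measured TCP pose, the force and the opening at its end, in the units of the state.
- manip.read_state(): the state, without advancing time (a new reading comes with each control period).
- manip.camera(name): name is "side" or "top" or "wrist"; returns (picture, depth): 400x640x3 uint8, red, green, blue; 400x640 float32, mm along the optical axis (not along the pixel's ray), 0 where there is no reading.
- manip.calibration(name): a dict with "fx", "fy", "cx", "cy" (pixels), "k1" (the pictures are not rectified: a ray, as slopes to the right and down, at radius r is drawn at 1 + k1 r^2 times it, then the intrinsics apply), "world_from_camera" (4x4, takes a point from camera to world coordinates). Camera axes: x right, y up, looking along -z (the intrinsics and any distortion apply to the point x, -y, -z); pixel columns grow to the right and rows downward; lengths in mm; the calibration is good to about 2 mm. A picture is of the moment at which its call begins: read the wrist's pose just before it. calibration takes no time and is no camera call; for the wrist camera it gives the pose at the moment of the call.
- manip.sign_off(): hands the job in, once; it reports no verdict.
Trained networks look in the newest picture that a camera, given by its name, has taken for a name from the list of things; names that differ only in an ending like _2 or _b are one class to them, and where a whole thing is asked for, a point or a joint stands for the part that bears it (a point fixed in the world has none). Each returns a list of dicts, best first, with "p" (0 to 1); they miss things now and then, are a little off and sometimes report something else, mostly with a low value. They report only what shows in the picture. A call takes as long as a camera call. They do not tell look-alikes from the thing itself.
- manip.look_for(camera, label): "bbox" ([left, top, right, bottom] in pixels, round what is visible of it).
The state is a dict: "clock": time; "joints": joint angles; "qd": joint speeds; "effort": joint torques, N m; "eef_pos": TCP position; "eef_rot": TCP orientation; "wrist_force": force on the tool from outside, world axes, zero at the start; "moment": the same for the moment, N m; "finger_gap": finger opening in mm.
Only numpy, scipy, OpenCV 4.12 (cv2) and the standard library are available. Lean on these libraries where they do the work, as an engineer would, in place of code of your own. Each camera call takes 0.05 s, during which the arm holds its last target.

## Working session

There is one attempt and no reset: what is moved stays moved. The work goes in short steps, Python scripts to look and compute and a shell command to move; the robot and the scene stay as the last step left them, time stands still between calls to the robot, and variables do not carry over. Pictures are saved under pics/ and viewed, and the job is handed in when it is done.

```bash
ls; mkdir -p pics; cat > h.py <<'E'
import numpy as np, cv2
from cell import manip
def snap(n,f):
    im,d=manip.camera(n); cv2.imwrite('pics/'+f+'.png',im[:,:,::-1]); np.save('pics/'+f+'.npy',d); return im,d
def px2w(n,u,v,z=None,d=None,cal=None):
    c=cal or manip.calibration(n); K=np.array([[c['fx'],0,c['cx']],[0,c['fy'],c['cy']],[0,0,1.]])
    p=cv2.undistortPoints(np.array([[[u,v]]],float),K,np.array([c['k1'],0,0,0,0.]))[0,0]
    r=np.array([p[0],-p[1],-1.]); T=np.array(c['world_from_camera']); R=T[:3,:3]@r; o=T[:3,3]
    if d is None: d=(z-o[2])/R[2]
    return o+R*d
def w2px(n,P,cal=None):
    c=cal or manip.calibration(n); T=np.linalg.inv(np.array(c['world_from_camera'])); P=np.atleast_2d(P)
    q=P@T[:3,:3].T+T[:3,3]; s=np.c_[q[:,0],-q[:,1]]/-q[:,2:3]; r2=(s**2).sum(1,keepdims=True); s=s*(1+c['k1']*r2)
    return np.c_[s[:,0]*c['fx']+c['cx'],s[:,1]*c['fy']+c['cy']]
E
python3 - <<'E'
from h import *
print(manip.read_state())
for n in ['top','side','wrist']:
    im,d=snap(n,n+'0')
    for l in ['tub','lug','bolt','nut','rest','can','wrench','tin','collar']:
        for r in manip.look_for(n,l)[:3]: print(n,l,np.round(r['bbox']),round(r['p'],2))
    print(np.round(manip.calibration(n)['world_from_camera'],2).tolist())
E
```

```text
pics
{'clock': 0.0, 'joints': array([ 1.10640221e+00,  3.00458401e-01,  1.52156418e+00, -1.72297648e-06,
        1.32071264e+00, -6.65785186e-02]), 'qd': array([-0.00059864, -0.00013576, -0.0003316 ,  0.00034284,  0.0012645 ,
        0.00055033]), 'effort': array([ 3.41540792e-03, -5.31806982e+01, -3.52749252e+01,  7.10198446e-02,
        2.43129063e-02, -8.18361264e-05]), 'eef_pos': array([212.94883281, 506.82110378, 204.90045122]), 'eef_rot': array([-3.14045251e+00, -7.43490262e-05,  2.74377744e+00]), 'wrist_force': array([ 0.16096378, -0.79477976,  0.16468283]), 'moment': array([-0.03079795,  0.04334258, -0.02770224]), 'finger_gap': 94.05347707508065}
top tub [213. 222. 372. 377.] 0.62
top tub [379. 238. 427. 273.] 0.46
top lug [301. 225. 330. 250.] 0.71
top bolt [303. 230. 327. 241.] 0.76
top nut [306. 230. 332. 245.] 0.48
top rest [399. 118. 423. 162.] 0.98
top rest [377. 180. 403. 224.] 0.91
top rest [435. 243. 463. 284.] 0.69
top can [380. 243. 425. 272.] 0.55
top wrench [243. 142. 279. 216.] 0.73
top tin [214. 209. 243. 237.] 0.73
top collar [269. 253. 289. 277.] 0.63
[[-0.02, 0.98, -0.19, 423.61], [-1.0, -0.02, 0.01, 42.55], [0.01, 0.19, 0.98, 1082.54], [0.0, 0.0, 0.0, 1.0]]
side tub [151. 162. 292. 298.] 0.86
side lug [277. 192. 297. 219.] 0.69
side bolt [282. 183. 293. 225.] 0.66
side nut [280. 187. 298. 209.] 0.66
side nut [270. 159. 290. 194.] 0.23
side rest [340. 272. 389. 301.] 0.81
side rest [416. 269. 470. 298.] 0.77
side rest [297. 358. 353. 389.] 0.67
side can [280. 257. 318. 335.] 0.78
side wrench [293. 180. 369. 196.] 0.95
side collar [236. 182. 260. 194.] 0.57
[[0.91, 0.31, -0.28, 335.6], [-0.41, 0.67, -0.62, -581.47], [-0.0, 0.68, 0.73, 818.99], [0.0, 0.0, 0.0, 1.0]]
wrist tub [167. 380. 178. 400.] 0.55
wrist nut [169. 382. 180. 399.] 0.63
wrist tin [168. 380. 181. 400.] 0.53
[[0.39, -0.89, -0.23, 145.0], [0.92, 0.38, 0.1, 533.9], [-0.0, -0.25, 0.97, 384.8], [0.0, 0.0, 0.0, 1.0]]
```

View pics/top0.png

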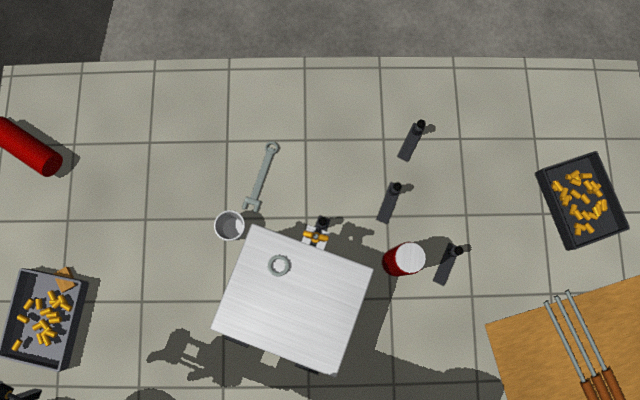

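View pics/side0.png

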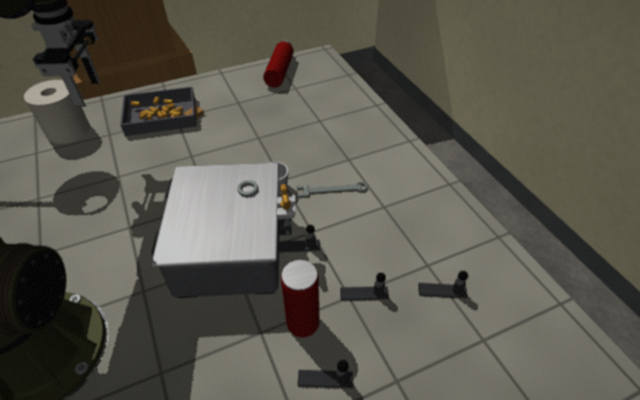

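```bash
python3 - <<'E'
from h import *
im=cv2.imread('pics/top0.png'); cv2.imwrite('pics/top0z.png',cv2.resize(im[110:310,200:470],None,fx=2.9,fy=2.9,interpolation=2))
im=cv2.imread('pics/side0.png'); cv2.imwrite('pics/side0z.png',cv2.resize(im[150:310,150:350],None,fx=3.7,fy=3.7,interpolation=2))
E
```

```text
(no output)
```

View pics/top0z.png

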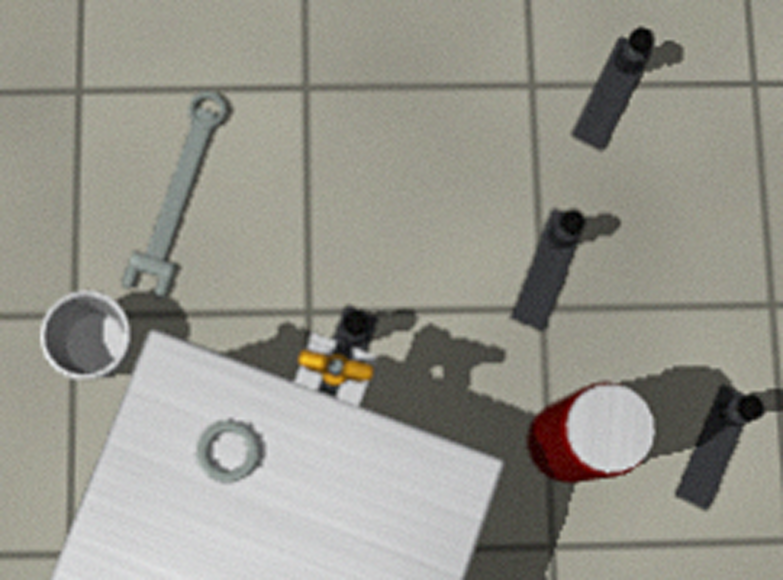

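View pics/side0z.png

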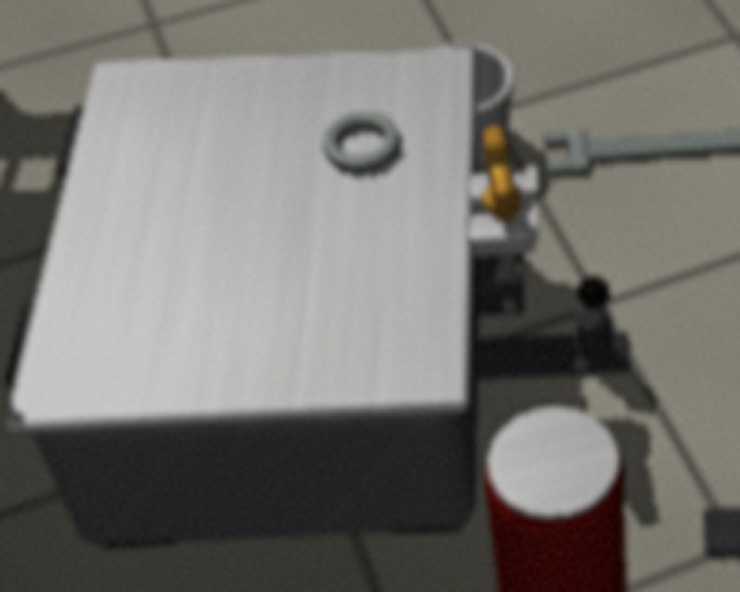

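The top view shows the tub with the lug, yellow nut and bolt at about (316,238). The real rest is directly in front, with its knob at about (322,221). The three look-alike rests are further right, at (420,125), (397,187) and (459,250). Next I'll measure the lid and nut.

```bash
python3 - <<'E'
from h import *
def cloud(n,d):
    c=manip.calibration(n); K=np.array([[c['fx'],0,c['cx']],[0,c['fy'],c['cy']],[0,0,1.]])
    v,u=np.mgrid[:400,:640]; p=cv2.undistortPoints(np.stack([u,v],-1).reshape(-1,1,2).astype(float),K,np.array([c['k1'],0,0,0,0.])).reshape(400,640,2)
    T=np.array(c['world_from_camera']); q=np.stack([p[...,0],-p[...,1],-np.ones((400,640))],-1)*d[...,None]
    return q@T[:3,:3].T+T[:3,3]
for n in ['top','side']:
    d=np.load(f'pics/{n}0.npy'); P=cloud(n,d); im=cv2.imread(f'pics/{n}0.png')
    m=(abs(P[...,2]-139)<5)&(d>0)
    nn,lab,st,ce=cv2.connectedComponentsWithStats(m.astype(np.uint8)); k=1+np.argmax(st[1:,4]); 
    m=cv2.morphologyEx((lab==k).astype(np.uint8),cv2.MORPH_OPEN,np.ones((9,9)))>0
    r=cv2.minAreaRect(P[m][:,:2].astype(np.float32)); print(n,r,np.median(P[m][:,2])); print(cv2.boxPoints(r))
    b,g,rr=[im[...,i].astype(int) for i in range(3)]
    y=(rr-b>60)&(g-b>30)&(d>0)&(np.linalg.norm(P[...,:2]-[450,50],axis=-1)<200)
    Q=P[y]; print('nut',y.sum(),np.median(Q,0),Q.min(0),Q.max(0)); 
    if y.sum()>5:
        print(cv2.minAreaRect(Q[:,:2].astype(np.float32)), np.argwhere(y).mean(0)[::-1])
    np.save(f'pics/P{n}.npy',P)
print(px2w('top',321.5,221.5,z=65),px2w('side',310,229,z=65))
print(px2w('top',316.2,236.2,z=172),px2w('side',285,197,z=165))
E
```

```text
top ((406.0517272949219, 78.67283630371094), (269.8922119140625, 237.55198669433594), 69.03855895996094) 138.91957063910678
[[246.8606    -4.851845]
 [468.6917   -89.833595]
 [565.24286  162.19751 ]
 [343.41174  247.17926 ]]
nut 155 [525.30514626  30.69433638 175.34526451] [517.48002142   5.89184921   0.92752342] [555.42568246  57.7544317  180.929794  ]
((530.188720703125, 36.20684051513672), (62.8794059753418, 20.902238845825195), 58.77109909057617) [315.36774194 236.43225806]
side ((406.2327880859375, 78.84410858154297), (271.892578125, 229.15895080566406), 68.18309020996094) 138.46152549607154
[[249.3366     -4.7826614]
 [462.08234   -89.947716 ]
 [563.12897   162.47089  ]
 [350.38324   247.63593  ]]
nut 89 [525.25130177  28.83762343 176.06692405] [517.59958004   6.31868735 145.03840897] [537.62021403  55.31355278 180.82245083]
((525.5216064453125, 31.012432098388672), (51.63569641113281, 13.185986518859863), 75.58744049072266) [283.74157303 195.11235955]
[570.51001628  15.16031955  65.        ] [571.76974956   9.62704385  65.        ]
[525.74745385  29.17583031 172.        ] [528.14960161  28.9014235  165.        ]
```

```bash
python3 - <<'E'
from h import *
for n in ['top','side']:
    P=np.load(f'pics/P{n}.npy'); im=cv2.imread(f'pics/{n}0.png'); b,g,r=[im[...,i].astype(int) for i in range(3)]
    y=(r-b>50)&(g-b>20)&(P[...,2]>152)&(P[...,2]<190)&(np.linalg.norm(P[...,:2]-[525,31],axis=-1)<40)
    Q=P[y]; q=Q[:,:2].astype(np.float32); print(n,len(Q),Q.mean(0),(Q.max(0)+Q.min(0))/2,cv2.minAreaRect(q))
    w,V=np.linalg.eigh(np.cov(q.T)); print(np.degrees(np.arctan2(V[1,1],V[0,1]))%180)
E
python3 -m inch '{"grip":[1,1,1,1,1,1,1,1,1,1],"travel":[[3,-5,3],[6,-10,5],[9.4,-14.3,5],[12.5,-19,5],[15.6,-23.8,5],[18.8,-28.6,5],[21.9,-33.4,5],[25,-38,5],[28.2,-42.9,5],[31.3,-47.6,5]],"turn":[[0,0,-8],[0,0,-16],[0,0,-24],[0,0,-32],[0,0,-40],[0,0,-48],[0,0,-56],[0,0,-64],[0,0,-72],[0,0,-80]]}'
```

```text
top 126 [526.38371489  30.32410843 174.33790378] [526.71307831  30.59789537 167.864865  ] ((527.516845703125, 30.23845100402832), (50.924842834472656, 11.451696395874023), 76.54571533203125)
76.79450708244116
side 100 [526.55838496  27.82865281 174.29682303] [527.60989704  30.69563266 167.68570282] ((527.7513427734375, 30.4183349609375), (51.6882438659668, 10.502237319946289), 74.79584503173828)
74.89436845974156
clock: 2.75
eef_pos: [526.9, 29.2, 255.6]
eef_rot: [3.141, -0.0, 1.343]
wrist_force: [0.0, 1.4, 0.4]
finger_gap: 94.1
```

```bash
python3 - <<'E'
from h import *
print(manip.read_state()['joints'])
im,d=snap('wrist','w1'); 
for l in ['nut','lug','rest','collar','bolt']:
    for r in manip.look_for('wrist',l)[:2]: print(l,np.round(r['bbox']),round(r['p'],2))
c=manip.calibration('wrist')
for z in (167,): print(w2px('wrist',[[526.5,30.5,z]]))
E
```

```text
[-1.41417233e-02  2.14941822e-01  1.51069424e+00  5.01418069e-05
  1.41558048e+00  2.13987612e-01]
nut [312. 176. 338. 239.] 0.96
lug [300. 167. 353. 227.] 0.96
lug [364.   6. 518.  54.] 0.29
rest [384. 267. 422. 290.] 0.87
rest [357. 370. 375. 397.] 0.84
collar [209.  94. 265. 150.] 0.55
bolt [313. 173. 338. 237.] 0.87
bolt [363.   7. 516.  53.] 0.32
[[326.96757971 205.60979719]]
```

View pics/w1.png

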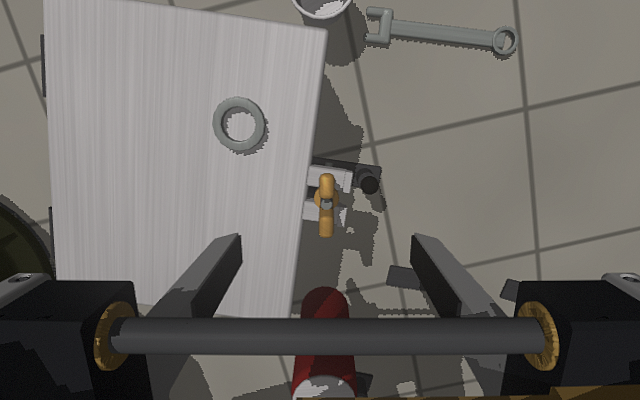

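The wrist view shows the wings standing vertical at (326,205). They are well aligned with the tool's x axis.

```bash
python3 - <<'E'
from h import *
im=cv2.imread('pics/w1.png'); d=np.load('pics/w1.npy'); b,g,r=[im[...,i].astype(int) for i in range(3)]
m=(r-b>50)&(g-b>20); m[:165]=0; m[245:]=0; m[:,:300]=0; m[:,350:]=0
c=manip.calibration('wrist')
Q=np.array([px2w('wrist',u,v,d=d[v,u],cal=c) for v,u in np.argwhere(m)])
Q=Q[(Q[:,2]>155)]; print(len(Q),Q.mean(0),Q.min(0),Q.max(0))
print(np.percentile(Q[:,2],[5,25,50,75,95]))
T=Q[Q[:,2]>168]; print(cv2.minAreaRect(T[:,:2].astype(np.float32)))
l=(b>150)
# steel bolt end & lug
for uv in [(327,205),(326,190),(326,225)]: print(px2w('wrist',*uv,d=d[uv[1],uv[0]],cal=c))
# lid front edge line
P=[px2w('wrist',u,v,z=139,cal=c) for u,v in [(326,31),(293,312)]]; e=P[0]-P[1]; print(P,np.degrees(np.arctan2(e[1],e[0])))
E
```

```text
676 [526.06352853  33.67165042 178.18829969] [515.60581881   7.11909944 155.82048818] [541.52694977 101.81628705 434.8718644 ]
[170.36237938 176.1670258  177.31737693 178.22519827 179.31452088]
((531.2470092773438, 54.500423431396484), (96.80640411376953, 10.699237823486328), 76.24588012695312)
[526.57422465  30.69144926 165.87290331]
[529.08185681  45.5099668  177.5422938 ]
[523.01963626  18.67743877 179.2826682 ]
[array([555.53824218, 162.46057192, 139.        ]), array([469.34330566, -73.96799361, 139.        ])] 69.96962433356904
```

```bash
python3 -m inch '{"grip":[0,0,0,0,0,0],"travel":[[-0.04,0.15,-2],[-0.04,0.15,-4],[-0.04,0.15,-6],[-0.04,0.15,-8],[-0.04,0.15,-10.1],[-0.04,0.15,-10.1]],"turn":[[0,0,-1],[0,0,-1],[0,0,-1],[0,0,-1],[0,0,-1],[0,0,-1]]}' 4
python3 -m inch '{"grip":[-0.4,-0.6,-0.7,-0.75,-0.8,-1,-1,-1],"travel":[[0,0,0],[0,0,0],[0,0,0],[0,0,0],[0,0,0],[0,0,0],[0,0,0],[0,0,0]],"turn":[[0,0,0],[0,0,0],[0,0,0],[0,0,0],[0,0,0],[0,0,0],[0,0,0],[0,0,0]]}' 4
python3 -c "
from h import *
s=manip.read_state();print(s['moment'],s['wrist_force'],s['eef_pos'])"
```

```text
clock: 3.8
eef_pos: [524.4, 34.3, 153.8]
eef_rot: [-3.14, 0.0, 1.334]
wrist_force: [-0.4, -0.3, 0.4]
finger_gap: 47.1
clock: 4.8
eef_pos: [525.6, 34.1, 154.4]
eef_rot: [3.14, -0.0, 1.334]
wrist_force: [7.5, -0.0, -1.7]
finger_gap: 15.0
[-0.18530539 -1.5028555  -0.0464524 ] [ 7.45280534 -0.04614882 -1.6665102 ] [525.59987134  34.12151913 154.41286351]
```

```bash
python3 -m inch '{"grip":[-0.5,-0.5,-0.5,-0.5],"travel":[[0,0,0],[0.1,-0.3,0],[0.1,-0.3,0],[0.1,-0.3,0]],"turn":[[0,0,0],[0,0,0],[0,0,0],[0,0,0]]}' 4
python3 - <<'E'
from h import *
for i in range(3): 
    s=manip.read_state(); print(s['eef_pos'],s['wrist_force'],s['finger_gap'],s['joints'])
    im,d=snap('wrist','w2')
E
```

```text
clock: 5.3
eef_pos: [526.5, 31.1, 154.4]
eef_rot: [3.14, -0.0, 1.333]
wrist_force: [-0.4, -0.2, -0.8]
finger_gap: 23.5
[526.53927809  31.08457203 154.37125356] [-0.40447373 -0.22681848 -0.76965021] 23.542906062085304 [-1.05021118e-02  2.97431281e-01  1.64787600e+00  4.97738156e-05
  1.19500992e+00  2.26809709e-01]
[526.55593307  31.09675188 154.37950022] [0.44067902 0.40926185 0.31840894] 23.797464483699997 [-1.04831586e-02  2.97424420e-01  1.64786450e+00  5.92321175e-05
  1.19496806e+00  2.26842946e-01]
[526.56545532  31.12916065 154.40791214] [-1.11422602  0.12809107  0.28566765] 23.833637288055577 [-1.04091663e-02  2.97393012e-01  1.64783492e+00  3.36950819e-05
  1.19498351e+00  2.26824829e-01]
```

View pics/w2.png

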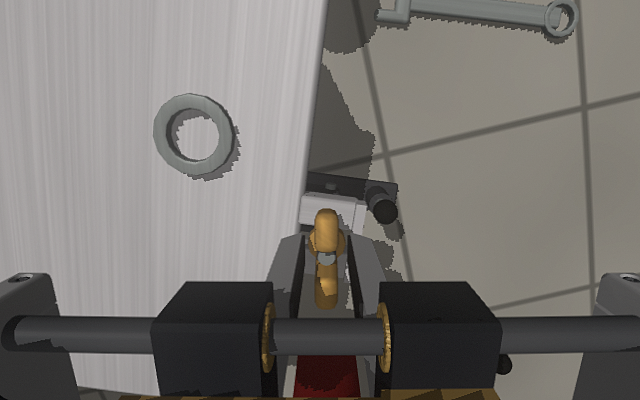

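The fingers straddle the wings symmetrically at (326,260), so I'm closing gently.

```bash
python3 -m inch '{"grip":[-0.7,-0.75,-1,-1,-1,-1],"travel":[[0,0,0],[0,0,0],[0,0,0],[0,0,0],[0,0,0],[0,0,0]],"turn":[[0,0,0],[0,0,0],[0,0,0],[0,0,0],[0,0,0],[0,0,0]]}' 4
python3 -c "
from h import *
s=manip.read_state();print(s['moment'],s['wrist_force'],s['eef_pos'])"
```

```text
clock: 6.2
eef_pos: [526.7, 31.1, 154.5]
eef_rot: [3.14, -0.0, 1.334]
wrist_force: [2.2, -0.4, -1.3]
finger_gap: 11.9
[-0.14008063 -0.33479078 -0.04369796] [ 2.16385873 -0.35927322 -1.25915469] [526.67286794  31.13166544 154.461026  ]
```

```bash
python3 -m inch '{"grip":[-1,-1,-1,-1,-1,-1],"travel":[[0.02,0,0],[0.02,0,0.0],[0.02,0,0.03],[0.02,0,0.06],[0.02,0,0.1],[0.02,0,0.1]],"turn":[[0,0,0],[0,0,0],[0,0,8],[0,0,16],[0,0,24],[0,0,24]]}' 25
python3 -c "
from h import *
s=manip.read_state();print(s['moment'],s['wrist_force'],s['eef_pos'])"
```

```text
clock: 6.95
eef_pos: [526.9, 31.1, 155.4]
eef_rot: [3.14, -0.0, 1.752]
wrist_force: [2.5, 0.2, -1.2]
finger_gap: 11.6
[-0.17900338 -0.33668312  0.10488184] [ 2.4625417   0.15065163 -1.20935858] [526.86812596  31.09609678 155.39791093]
```

```bash
python3 -m inch '{"grip":[-1,-1,-1,-1,-1,-1,-1,-1,-1],"travel":[[0,0,0.03],[0,0,0.06],[0,0,0.09],[0,0,0.12],[0,0,0.16],[0,0,0.19],[0,0,0.22],[0,0,0.25],[0,0,0.25]],"turn":[[0,0,8],[0,0,16],[0,0,24],[0,0,32],[0,0,40],[0,0,48],[0,0,56],[0,0,64],[0,0,64]]}' 25
python3 - <<'E'
from h import *
s=manip.read_state();print(s['moment'],s['wrist_force'],s['eef_pos'])
snap('side','s2');snap('wrist','w3')
im=cv2.imread('pics/s2.png'); cv2.imwrite('pics/s2z.png',cv2.resize(im[150:250,230:330],None,fx=5,fy=5,interpolation=2))
E
```

```text
clock: 8.07
eef_pos: [527.0, 31.2, 157.9]
eef_rot: [3.14, 0.0, 2.865]
wrist_force: [3.0, 0.7, -1.4]
finger_gap: 11.5
[ 0.07618648 -0.77283203  0.12099912] [ 2.96440081  0.67476399 -1.37580106] [527.03831277  31.18286028 157.89665775]
```

View pics/s2z.png

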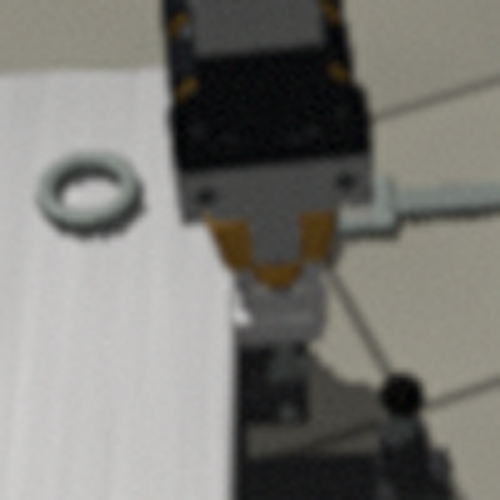

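View pics/w3.png

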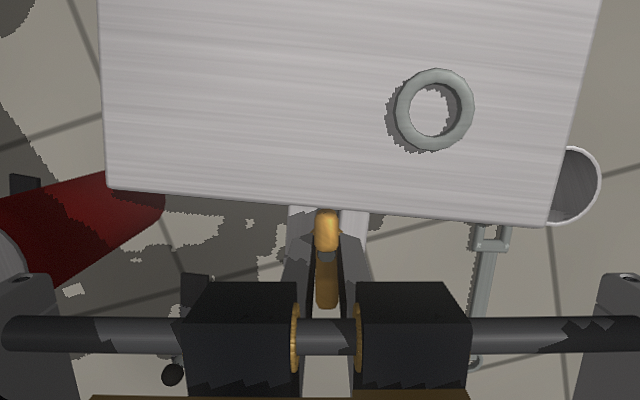

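The nut turns with the fingers: in the wrist picture the wings at (326,260) are still aligned with the jaws. I'll carry on turning.

```bash
python3 -m inch '{"grip":[-1,-1,-1,-1,-1,-1,-1,-1,-1],"travel":[[0,0,0.03],[0,0,0.06],[0,0,0.09],[0,0,0.12],[0,0,0.16],[0,0,0.19],[0,0,0.22],[0,0,0.25],[0,0,0.25]],"turn":[[0,0,8],[0,0,16],[0,0,24],[0,0,32],[0,0,40],[0,0,48],[0,0,56],[0,0,64],[0,0,64]]}' 25
python3 - <<'E'
from h import *
s=manip.read_state();print(s['joints'],s['moment'],s['wrist_force'],s['eef_pos'])
E
```

```text
clock: 9.3
eef_pos: [527.0, 31.4, 160.4]
eef_rot: [3.14, 0.0, -2.306]
wrist_force: [2.5, 3.7, -1.5]
finger_gap: 11.6
[-1.06590695e-02  2.93553187e-01  1.63800031e+00  1.68967116e-03
  1.21138325e+00 -2.41779974e+00] [ 0.48827299 -0.56825959  0.05687291] [ 2.49630635  3.69686556 -1.4543709 ] [527.00296879  31.41259464 160.39201624]
```

```bash
python3 -m inch '{"grip":[-0.5,-0.4,-0.4,-0.4,-0.4],"travel":[[0,0,0],[0,0,0],[0,0,1.5],[0,0,3.5],[0,0,4]],"turn":[[0,0,0],[0,0,0],[0,0,0],[0,0,0],[0,0,0]]}' 5
python3 -m inch '{"grip":[-0.4,-0.4,-0.4,-0.4,-0.4,-0.4,-0.4,-0.4,-0.4,-0.4],"travel":[[0,0,0],[0,0,0],[0,0,0],[0,0,0],[0,0,0],[0,0,0],[0,0,0],[0,0,0],[0,0,0],[0,0,0]],"turn":[[0,0,-10],[0,0,-20],[0,0,-30],[0,0,-40],[0,0,-50],[0,0,-60],[0,0,-70],[0,0,-80],[0,0,-90],[0,0,-90]]}'
python3 -m inch '{"grip":[-0.4,-0.4,-0.4,-0.4,-0.4,-0.4,-0.4,-0.4,-0.4,-0.4],"travel":[[0,0,0],[0,0,0],[0,0,0],[0,0,0],[0,0,0],[0,0,0],[0,0,0],[0,0,0],[0,0,0],[0,0,0]],"turn":[[0,0,-10],[0,0,-20],[0,0,-30],[0,0,-40],[0,0,-50],[0,0,-60],[0,0,-70],[0,0,-80],[0,0,-90],[0,0,-90]]}'
python3 - <<'E'
from h import *
s=manip.read_state();print(s['joints'],s['eef_pos'],s['eef_rot'])
snap('wrist','w4')
E
```

```text
clock: 9.93
eef_pos: [527.5, 31.3, 202.3]
eef_rot: [3.142, 0.002, -2.307]
wrist_force: [0.5, 0.8, 0.2]
finger_gap: 27.8
clock: 11.18
eef_pos: [527.4, 31.3, 202.2]
eef_rot: [-3.141, 0.002, 2.407]
wrist_force: [-0.5, -0.1, 0.6]
finger_gap: 28.2
clock: 12.42
eef_pos: [527.4, 31.3, 202.2]
eef_rot: [-3.141, 0.002, 0.84]
wrist_force: [0.2, 0.1, 0.1]
finger_gap: 28.5
[-9.39847406e-03  2.55264450e-01  1.58564370e+00 -1.33027924e-03
  1.30213196e+00  7.21499081e-01] [527.39721985  31.29762139 202.19240973] [-3.14135251e+00  1.91879272e-03  8.40253045e-01]
```

View pics/w4.png

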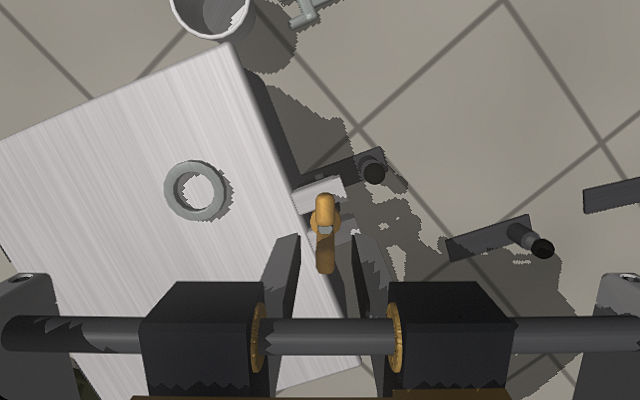

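The wings at (325,235) are aligned with the jaws again. I'll regrip and turn the last 22°.

```bash
python3 -m inch '{"grip":[-0.4,-0.4,-0.4,-0.6,-0.7,-1,-1,-1],"travel":[[-0.04,0,-2],[-0.04,0,-4.15],[-0.04,0,-4.15],[-0.04,0,-4.15],[-0.04,0,-4.15],[-0.04,0,-4.15],[-0.04,0,-4.15],[-0.04,0,-4.15]],"turn":[[0,0,0],[0,0,0],[0,0,0],[0,0,0],[0,0,0],[0,0,0],[0,0,0],[0,0,0]]}' 4
python3 -m inch '{"grip":[-1,-1,-1,-1,-1,-1],"travel":[[0,0,0],[0,0,0.0],[0,0,0.03],[0,0,0.06],[0,0,0.08],[0,0,0.08]],"turn":[[0,0,0],[0,0,0],[0,0,8],[0,0,16],[0,0,22],[0,0,22]]}' 25

```

```text
clock: 13.48
eef_pos: [527.3, 31.4, 161.4]
eef_rot: [3.141, 0.001, 0.843]
wrist_force: [-1.0, 0.8, 5.3]
finger_gap: 11.8
clock: 14.22
eef_pos: [527.3, 31.4, 162.2]
eef_rot: [3.141, 0.001, 1.226]
wrist_force: [-1.6, 0.8, 4.9]
finger_gap: 11.6
```

Nut is now at about 3.15 rad, wings crosswise. Next I'll estimate the knob height from depth and work out the push path: fingers shut, pushing the backs of the wings along an arc.

```bash
python3 - <<'E'
from h import *
H=np.array([526.7,31]);u=np.array([.9367,-.3502]);l=np.array([-.3502,-.9367])
for n in ['top','side']:
    P=np.load(f'pics/P{n}.npy'); im=cv2.imread(f'pics/{n}0.png')
    R=P[...,:2]-H; f=R@u; la=R@l
    m=(abs(f-50)<20)&(abs(la)<18)&(P[...,2]>25)&(P[...,2]<110)
    Q=np.c_[f[m],la[m],P[m][:,2]]; o=np.argsort(-Q[:,2]); print(n,len(Q)); print(np.round(Q[o][:14],1).tolist())
    for b in [(380,243,425,272)]: pass
print('ring',(px2w('top',279,265,z=145)[:2]-H)@np.c_[u,l]); print('can top',(px2w('top',408,257,z=170)[:2]-H)@np.c_[u,l])
for t in np.arange(0,2.01,.1):
    rho=87+16*min(t/1.5,1); hw=8 if t<np.pi/2 else -8
    hw=8
    f=rho*np.sin(t)-6*np.cos(t); z=75+rho*np.cos(t)+6*np.sin(t)
    w=H+u*(f-hw); print(round(t,2),np.round([f-hw,z,*w],1))
E
```

```text
top 84
[[46.7, 0.4, 74.0], [51.7, 1.0, 73.9], [49.7, 1.7, 73.0], [54.8, 2.3, 72.2], [44.1, -1.0, 72.0], [50.1, 8.7, 71.4], [53.6, 5.1, 71.1], [51.4, -1.2, 70.8], [48.1, 9.4, 70.2], [47.4, 7.3, 70.2], [47.9, -4.6, 70.1], [48.0, 2.4, 70.0], [43.7, -3.1, 70.0], [51.7, 5.8, 69.9]]
side 155
[[54.1, 5.8, 73.2], [47.8, 1.7, 72.1], [52.3, -1.1, 71.8], [48.0, -1.8, 71.5], [54.5, -1.5, 71.2], [50.2, -2.4, 70.5], [50.3, -5.3, 70.4], [50.0, -0.2, 69.8], [48.2, -6.2, 69.6], [43.4, 1.7, 69.2], [51.8, 7.7, 69.0], [45.6, 1.6, 69.0], [52.5, -6.6, 68.8], [43.6, -1.7, 68.5]]
ring [-77.69714975 -50.09336491]
can top [ 21.59375958 187.74286154]
0.0 [-14.  162.  513.6  35.9]
0.1 [ -5.2 163.2 521.8  32.8]
0.2 [  3.8 163.5 530.3  29.7]
0.3 [ 12.9 162.9 538.8  26.5]
0.4 [ 22.  161.4 547.3  23.3]
0.5 [ 31.  158.9 555.7  20.1]
0.6 [ 39.8 155.5 564.   17.1]
0.7 [ 48.3 151.1 571.9  14.1]
0.8 [ 56.4 145.9 579.5  11.3]
0.9 [ 63.9 139.7 586.6   8.6]
1.0 [ 70.9 132.8 593.2   6.2]
1.1 [ 77.3 125.1 599.1   3.9]
1.2 [ 82.8 116.8 604.3   2. ]
1.3 [8.760e+01 1.078e+02 6.087e+02 3.000e-01]
1.4 [ 91.4  98.2 612.3  -1. ]
1.5 [ 94.3  88.3 615.   -2. ]
1.6 [ 95.1  78.  615.8  -2.3]
1.7 [ 94.9  67.7 615.6  -2.2]
1.8 [ 93.7  57.4 614.4  -1.8]
1.9 [ 91.4  47.4 612.3  -1. ]
2.0 [8.820e+01 3.760e+01 6.093e+02 1.000e-01]
```

```bash
python3 -m inch '{"grip":[-0.5,-0.4,-0.4,-0.4,-0.4,-0.4,-0.4],"travel":[[0,0,0],[0,0,0],[0,0,1.5],[0,0,3.5],[0,0,4.3],[0,0,4.3],[0,0,4.3]],"turn":[[0,0,0],[0,0,0],[0,0,0],[0,0,0],[0,0,0],[0,0,10],[0,0,19]]}' 5
python3 -m inch '{"grip":[-0.4,-0.4,-0.5,-0.7,-0.9,-1,-1,-1,-1],"travel":[[-0.5,0.2,0],[-1,0.4,0],[-1.5,0.6,0],[-2.2,0.8,0],[-2.9,1,0],[-2.9,1,0],[-2.9,1,0],[-2.9,1,0],[-2.9,1,0]],"turn":[[0,0,10],[0,0,20],[0,0,30],[0,0,40],[0,0,50],[0,0,60],[0,0,70],[0,0,70],[0,0,70]]}' 20
python3 - <<'E'
from h import *
s=manip.read_state();print(s['joints'],s['eef_pos'],s['eef_rot'],s['finger_gap'])
snap('wrist','w5')
E
```

```text
clock: 15.1
eef_pos: [527.2, 31.4, 205.5]
eef_rot: [3.141, 0.001, 1.563]
wrist_force: [-0.2, 0.3, 0.9]
finger_gap: 27.7
clock: 16.23
eef_pos: [498.2, 41.4, 205.5]
eef_rot: [3.141, 0.001, 2.78]
wrist_force: [1.1, 0.5, 0.1]
finger_gap: 0.8
[ 9.49488245e-03  1.87466121e-01  1.66061403e+00  2.33175850e-04
  1.29232033e+00 -1.20009069e+00] [498.22073642  41.39301652 205.49478825] [3.14095173e+00 1.02993824e-03 2.78031761e+00] 0.829321677633666
```

View pics/w5.png

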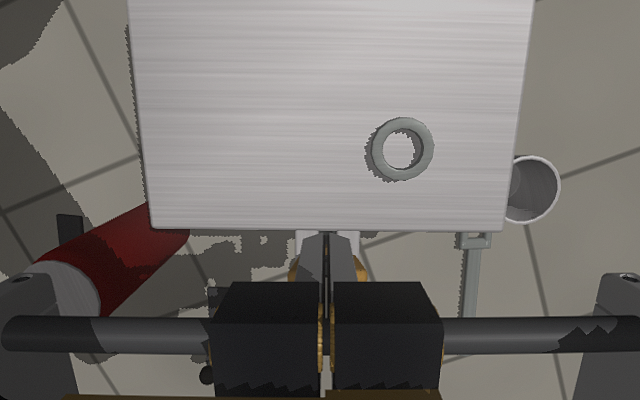

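Fingers are shut and centred behind the wings (fingers at about (326,255), wings visible either side). I'll descend and push.

```bash
python3 -m inch '{"grip":[-1,-1,-1,-1,-1,-1],"travel":[[0,0,-2],[0,0,-4.3],[0,0,-4.3],[0.8,-0.3,-4.3],[1.3,-0.48,-4.3],[1.5,-0.56,-4.3]],"turn":[[0,0,0],[0,0,0],[0,0,0],[0,0,0],[0,0,0],[0,0,0]]}' 20
python3 -m inch '{"grip":[-1,-1,-1,-1],"travel":[[0.3,-0.1,0.1],[0.6,-0.2,0.15],[0.9,-0.33,0.15],[0.9,-0.33,0.15]],"turn":[[0,0,0],[0,0,0],[0,0,0],[0,0,0]]}'

```

```text
clock: 17.02
eef_pos: [513.7, 35.7, 163.0]
eef_rot: [3.141, 0.001, 2.781]
wrist_force: [-2.5, 0.4, 1.6]
finger_gap: 0.2
clock: 17.52
eef_pos: [522.9, 32.3, 164.4]
eef_rot: [3.141, 0.001, 2.78]
wrist_force: [-0.7, -0.4, -0.9]
finger_gap: 0.5
```

```bash
python3 -m inch '{"grip":[-1,-1,-1,-1,-1,-1,-1,-1,-1,-1],"travel":[[0.35,-0.13,0],[0.74,-0.26,-0.05],[1.15,-0.42,-0.07],[1.6,-0.58,-0.1],[2,-0.74,-0.2],[2.44,-0.9,-0.3],[2.86,-1.06,-0.42],[3.28,-1.22,-0.55],[3.7,-1.37,-0.7],[4.1,-1.52,-0.89]],"turn":[[0,0,0],[0,0,0],[0,0,0],[0,0,0],[0,0,0],[0,0,0],[0,0,0],[0,0,0],[0,0,0],[0,0,0]]}'
python3 - <<'E'
from h import *
snap('side','s3'); snap('wrist','w6')
im=cv2.imread('pics/s3.png'); cv2.imwrite('pics/s3z.png',cv2.resize(im[150:270,230:350],None,fx=5,fy=5,interpolation=2))
E
```

```text
clock: 18.77
eef_pos: [564.2, 17.0, 155.4]
eef_rot: [3.141, 0.002, 2.78]
wrist_force: [-3.0, -0.8, 0.6]
finger_gap: 0.6
```

View pics/s3z.png

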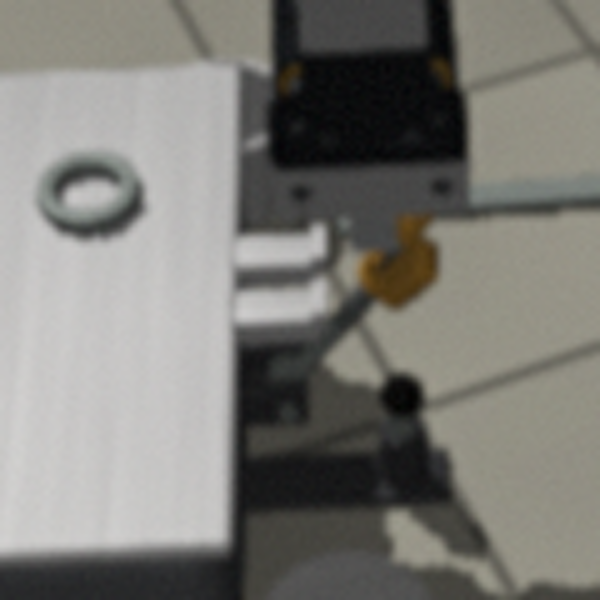

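View pics/w6.png

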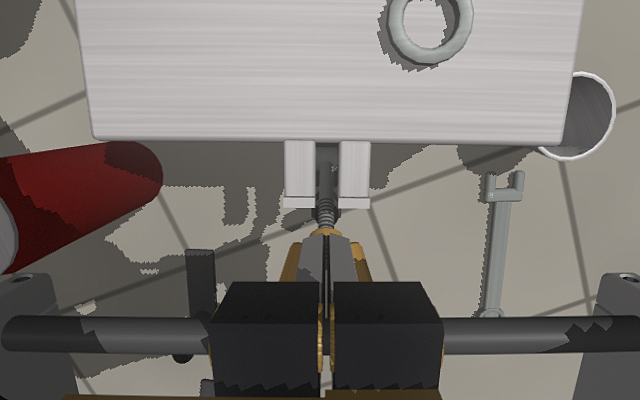

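The bolt is clear of the slot, tilted about 0.65 rad, with the nut centred on the fingers. I'll continue to about 1.25 rad.

```bash
python3 -m inch '{"grip":[-1,-1,-1,-1,-1,-1,-1,-1],"travel":[[0.77,-0.29,-0.43],[1.53,-0.57,-0.95],[2.24,-0.84,-1.57],[2.9,-1.08,-2.26],[3.2,-1.2,-2.65],[3.49,-1.31,-3.03],[3.75,-1.4,-3.45],[4.01,-1.5,-3.86]],"turn":[[0,0,0],[0,0,0],[0,0,0],[0,0,0],[0,0,0],[0,0,0],[0,0,0],[0,0,0]]}'
python3 -m inch '{"grip":[-1,-1,-1,-1],"travel":[[0.2,-0.08,-0.3],[0.3,-0.11,-0.6],[0.3,-0.11,-0.6],[0.3,-0.11,-0.6]],"turn":[[0,0,0],[0,0,0],[0,0,0],[0,0,0]]}'
python3 - <<'E'
from h import *
snap('side','s4')
im=cv2.imread('pics/s4.png'); cv2.imwrite('pics/s4z.png',cv2.resize(im[150:270,230:350],None,fx=5,fy=5,interpolation=2))
E
```

```text
clock: 19.88
eef_pos: [604.5, 1.9, 116.5]
eef_rot: [3.141, 0.002, 2.78]
wrist_force: [-2.5, -0.4, 0.6]
finger_gap: 0.7
clock: 20.38
eef_pos: [607.6, 0.8, 110.7]
eef_rot: [3.14, 0.002, 2.78]
wrist_force: [-0.4, -0.4, 0.2]
finger_gap: 0.6
```

View pics/s4z.png

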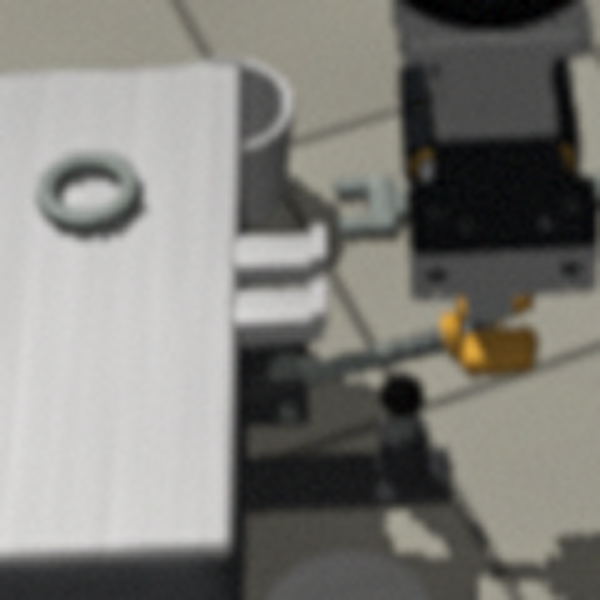

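```bash
python3 -m inch '{"grip":[-1,-1,-1,-1],"travel":[[0.15,-0.05,-0.3],[0.25,-0.1,-0.6],[0.35,-0.13,-0.9],[0.35,-0.13,-0.9]],"turn":[[0,0,0],[0,0,0],[0,0,0],[0,0,0]]}'
python3 -m inch '{"grip":[-1,-1,-1],"travel":[[0.05,-0.02,-0.15],[0.08,-0.03,-0.3],[0.08,-0.03,-0.3]],"turn":[[0,0,0],[0,0,0],[0,0,0]]}'
python3 -m inch '{"grip":[-1,-1,-1],"travel":[[0.03,-0.01,-0.1],[0.05,-0.02,-0.2],[0.05,-0.02,-0.2]],"turn":[[0,0,0],[0,0,0],[0,0,0]]}'
```

```text
clock: 20.92
eef_pos: [611.1, -0.5, 101.3]
eef_rot: [3.14, 0.002, 2.78]
wrist_force: [-0.2, -0.7, 0.2]
finger_gap: 0.3
clock: 21.3
eef_pos: [611.9, -0.8, 98.3]
eef_rot: [3.141, 0.002, 2.78]
wrist_force: [-0.1, -0.3, 0.2]
finger_gap: 0.3
clock: 21.68
eef_pos: [612.4, -1.0, 96.2]
eef_rot: [3.141, 0.002, 2.78]
wrist_force: [-0.2, 0.2, 1.6]
finger_gap: 0.7
```

```bash
python3 -m inch '{"grip":[-1,-1,-1],"travel":[[0.03,-0.01,-0.1],[0.04,-0.01,-0.2],[0.04,-0.01,-0.2]],"turn":[[0,0,0],[0,0,0],[0,0,0]]}'
python3 -m inch '{"grip":[-1,-1,-1],"travel":[[0.03,-0.01,-0.1],[0.04,-0.01,-0.2],[0.04,-0.01,-0.2]],"turn":[[0,0,0],[0,0,0],[0,0,0]]}'
python3 -m inch '{"grip":[-1,-1,-1],"travel":[[0.03,-0.01,-0.1],[0.04,-0.01,-0.2],[0.04,-0.01,-0.2]],"turn":[[0,0,0],[0,0,0],[0,0,0]]}'
python3 - <<'E'
from h import *
snap('side','s5')
im=cv2.imread('pics/s5.png'); cv2.imwrite('pics/s5z.png',cv2.resize(im[150:270,230:350],None,fx=5,fy=5,interpolation=2))
E
```

```text
clock: 22.05
eef_pos: [612.9, -1.1, 94.1]
eef_rot: [3.14, 0.002, 2.78]
wrist_force: [0.1, -0.0, 0.2]
finger_gap: 0.6
clock: 22.42
eef_pos: [613.3, -1.2, 92.0]
eef_rot: [3.141, 0.002, 2.78]
wrist_force: [-0.9, -0.9, 0.4]
finger_gap: 0.8
clock: 22.8
eef_pos: [613.6, -1.4, 89.9]
eef_rot: [3.141, 0.002, 2.78]
wrist_force: [-0.5, -0.6, 0.3]
finger_gap: 0.7
```

View pics/s5z.png

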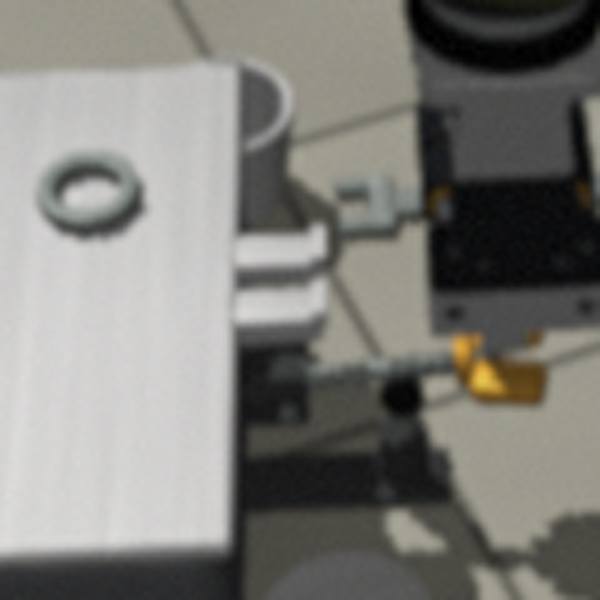

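The bolt is almost level, just reaching the knob at about (310,228) in the full picture. I'll use finer steps.

```bash
python3 -m inch '{"grip":[-1,-1,-1],"travel":[[0.02,-0.01,-0.1],[0.03,-0.01,-0.15],[0.03,-0.01,-0.15]],"turn":[[0,0,0],[0,0,0],[0,0,0]]}'
python3 -m inch '{"grip":[-1,-1,-1],"travel":[[0.02,-0.01,-0.1],[0.02,-0.01,-0.15],[0.02,-0.01,-0.15]],"turn":[[0,0,0],[0,0,0],[0,0,0]]}'
python3 -m inch '{"grip":[-1,-1,-1],"travel":[[0.02,-0.01,-0.1],[0.02,-0.01,-0.15],[0.02,-0.01,-0.15]],"turn":[[0,0,0],[0,0,0],[0,0,0]]}'
```

```text
clock: 23.22
eef_pos: [613.9, -1.4, 88.4]
eef_rot: [3.141, 0.002, 2.78]
wrist_force: [-0.8, 0.4, 0.3]
finger_gap: 0.1
clock: 23.6
eef_pos: [614.1, -1.5, 86.8]
eef_rot: [3.141, 0.002, 2.78]
wrist_force: [-0.3, 0.2, 0.2]
finger_gap: 0.6
clock: 23.98
eef_pos: [614.4, -1.6, 85.3]
eef_rot: [3.141, 0.002, 2.78]
wrist_force: [-0.8, -0.5, 0.7]
finger_gap: 0.3
```

```bash
python3 -m inch '{"grip":[-1,-1,-1],"travel":[[0.01,0,-0.1],[0.01,0,-0.15],[0.01,0,-0.15]],"turn":[[0,0,0],[0,0,0],[0,0,0]]}'
python3 -m inch '{"grip":[-1,-1,-1],"travel":[[0.01,0,-0.1],[0.01,0,-0.15],[0.01,0,-0.15]],"turn":[[0,0,0],[0,0,0],[0,0,0]]}'
python3 - <<'E'
from h import *
F=[]
for n in ['side','top','side','wrist']: snap(n,'s6'+n); F.append(manip.read_state()['wrist_force'])
print(np.round(F,1))
im=cv2.imread('pics/s6side.png'); cv2.imwrite('pics/s6z.png',cv2.resize(im[150:270,230:350],None,fx=5,fy=5,interpolation=2))
E
```

```text
clock: 24.35
eef_pos: [614.5, -1.6, 83.8]
eef_rot: [3.141, 0.002, 2.78]
wrist_force: [0.2, 0.3, 0.6]
finger_gap: 0.8
clock: 24.72
eef_pos: [614.6, -1.6, 82.3]
eef_rot: [3.141, 0.002, 2.78]
wrist_force: [-0.1, -0.4, 1.6]
finger_gap: 0.4
[[-0.3 -0.3  1.3]
 [-0.4  0.5  1.1]
 [-0.1  0.2  1.4]
 [ 0.1 -0.2  1.1]]
```

View pics/s6z.png

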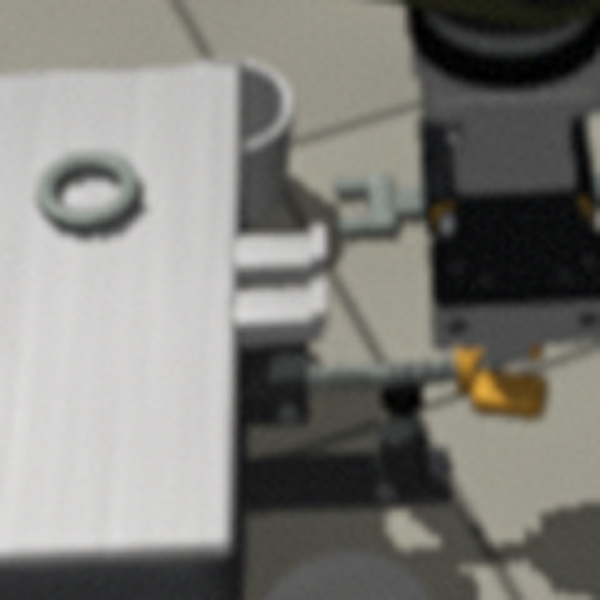

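Static force has risen from about 0.3 to about 1.2 N, probably first contact. I'll keep going in small steps.

```bash
cat > f.py <<'E'
from h import *
F=[]
for n in ['side']*3: manip.camera(n); F.append(manip.read_state()['wrist_force'])
print('F',np.round(np.mean(F,0),2))
E
python3 -m inch '{"grip":[-1,-1,-1],"travel":[[0,0,-0.05],[0,0,-0.1],[0,0,-0.1]],"turn":[[0,0,0],[0,0,0],[0,0,0]]}'; python3 f.py
python3 -m inch '{"grip":[-1,-1,-1],"travel":[[0,0,-0.05],[0,0,-0.1],[0,0,-0.1]],"turn":[[0,0,0],[0,0,0],[0,0,0]]}'; python3 f.py
```

```text
clock: 25.3
eef_pos: [614.7, -1.6, 81.4]
eef_rot: [3.14, 0.002, 2.78]
wrist_force: [0.0, -0.4, 2.7]
finger_gap: 0.1
F [ 0.25 -0.29  2.57]
clock: 25.82
eef_pos: [614.7, -1.7, 80.4]
eef_rot: [3.14, 0.002, 2.78]
wrist_force: [0.2, -1.1, 3.7]
finger_gap: 0.7
F [0.01 0.21 3.4 ]
```

```bash
python3 -m inch '{"grip":[-1,-1,-1],"travel":[[0,0,-0.05],[0,0,-0.1],[0,0,-0.1]],"turn":[[0,0,0],[0,0,0],[0,0,0]]}'; python3 f.py
python3 -m inch '{"grip":[-1,-1,-1,-1,-1],"travel":[[0,0,0.1],[0,0,0.2],[0,0,0.4],[0,0,0.6],[0,0,0.6]],"turn":[[0,0,0],[0,0,0],[0,0,0],[0,0,0],[0,0,0]]}'; python3 f.py
python3 -m inch '{"grip":[-1,-1,-1,-1,-1,-1,-1],"travel":[[0,0,2],[0,0,5],[0,0,9],[0,0,12],[0,0,12],[0,0,12],[0,0,12]],"turn":[[0,0,0],[0,0,0],[0,0,0],[0,0,0],[0,0,0],[0,0,0],[0,0,0]]}'
python3 - <<'E'
from h import *
snap('side','s7');snap('wrist','w7')
im=cv2.imread('pics/s7.png'); cv2.imwrite('pics/s7z.png',cv2.resize(im[150:270,230:350],None,fx=5,fy=5,interpolation=2))
E
```

```text
clock: 26.35
eef_pos: [614.8, -1.7, 79.5]
eef_rot: [3.14, 0.002, 2.78]
wrist_force: [-0.1, 0.8, 6.1]
finger_gap: 0.0
F [ 0.29 -0.73  4.84]
clock: 27.12
eef_pos: [614.9, -1.7, 85.6]
eef_rot: [3.14, 0.003, 2.78]
wrist_force: [-1.0, -0.0, 0.8]
finger_gap: 0.2
F [ 0.16 -0.32 -0.  ]
clock: 28.15
eef_pos: [614.3, -1.6, 204.0]
eef_rot: [3.141, 0.0, 2.78]
wrist_force: [0.3, -0.5, -0.4]
finger_gap: 0.2
```

View pics/s7z.png

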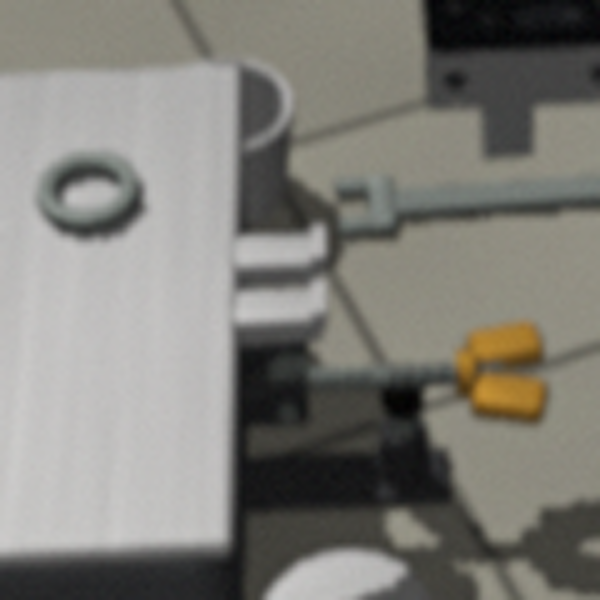

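View pics/w7.png

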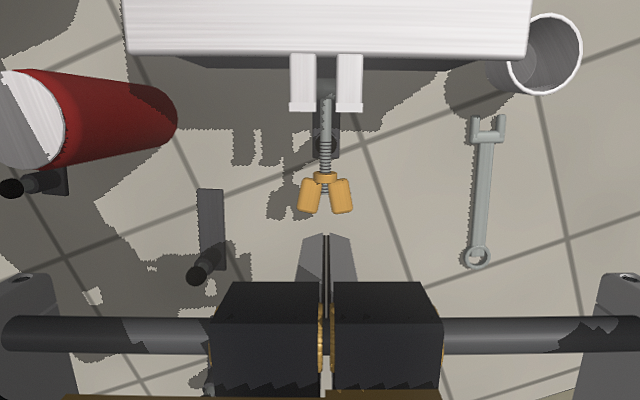

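The bolt lies level with its shank on the knob at about (310,229). The wings are still crosswise at (325,193) in the wrist view. The fingers are clear, and the ring, can, tin and wrench haven't moved. Handing in.

```bash
python3 -c "
from h import *
print(manip.read_state()['wrist_force'],manip.sign_off())"
```

```text
the job is handed in; nothing more can be done
[-0.63850501 -0.77729694  0.00289399] None
```

The lid is unclamped: the bolt is out of the slot and lying level on the rubber rest, with the nut still on it. I handed the job in at about 28 s. It reports no verdict.

- **Nut:** I gripped the wings and unscrewed the nut in two grips, following its rise, from about 0.12 to about 3.15 rad, so the wings are crosswise again. Side forces at the wrist stayed under 5 N during the turning. The nut angle comes from how far the tool turned, checked in the pictures.
- **Bolt:** With the fingers shut I pushed on the backs of the wings and swung the bolt down to the rest. I felt contact at a tool height of about 82 mm. From there the force rose by about 1 N per mm, and I stopped at about 4.8 N at the wings (one reading of 6.1 N), so roughly 7 to 10 N on the knob.
- **Last checks:** After I backed off, the wrist force was about 0 and the fingers were about 120 mm above the bolt. The pictures show the bolt level on the knob (about 1.55 rad), the nut crosswise, and the ring, can, tin and wrench where they were.
- **Not measured:** The load left on the knob after I let go, which must stay above 0.3 N. The stiff hinge should hold a few newtons there.
- **One mishap:** At the first grip the tool had not settled and sat about 4 mm off. The 4 N grip met 7.5 N of side force, so I reopened, re-centred and gripped again.

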